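# Lock the bayonet lid of a filter pot

### The arm

A 6-joint arm with a two-finger parallel gripper is mounted at the origin on the work surface; the furniture and walls round the work are solid. World frame = base frame: x ahead of the robot, y to its left, z up, the work surface at z = 0. Lengths are in m, angles in rad, forces in N, time in s.
With the tool pointing down it reaches from about 0.275 to 0.875 m from the base axis. Payload 12.5 kg.
Tool frame: the origin (TCP) lies at the very end of the fingers, on their centre line; the grasp point (between the pads) lies 19 mm behind it; z points along the fingers, y is the line along which they close (so a half turn about z gives the same grasp; the last joint's range is limited). The gripper opens to 85 mm and grips with 20 to 120 N. Pads are 22 mm wide; open, the fingers measure 114 mm over their backs; the gripper's body (76 mm by 85 mm) begins 54 mm behind the grasp point. The pads swing forward as they close: fully open they stand 13 mm farther back than shut.
Start: joints at [1.244, 0.351, 1.652, -0, 1.139, -0.085], TCP at [0.132, 0.534, 0.231] pointing down, gripper open.
Joint ranges: [-2.75, 2.75], [-0.79, 2.1], [0.01, 2.65], [-1.57, 4.71], [0.07, 3.14], [-2.87, 2.87]. Speed limits (rad/s): [2.22, 2.22, 2.79, 3.14, 3.14, 3.14].

### API

Orientations are given as a 3x3 rotation matrix whose columns are the frame's x, y, z axes.
In Python, from bench import manip gives the robot as it stands. Calls block until the motion is done:
- manip.move_ptp(position, orientation): joint-space move of the TCP to a pose.
- manip.move_l(position, attitude=None, max_speed=0.15): straight line of the TCP; attitude=None keeps the orientation; max_speed is the mean speed in m/s.
- manip.move_j(angles): joint-space move.
- manip.set_gripper(opening, effort=None): opening from 0.0 (shut) to 1.0 (fully open); effort is the grip in N (None keeps the last); returns when the fingers have stopped.
- manip.dwell(seconds).
- manip.inverse_kinematics(position, orientation): joint angles nearest the present ones, or None.
- manip.grab_frame(name): name is "scene" or "top" or "wrist"; returns (picture, depth): 384x512x3 uint8, red, green, blue; 384x512 float32, m along the optical axis (not along the pixel's ray), 0 where there is no reading.
- manip.get_calibration(name): a dict with "camera_matrix" (3x3 intrinsics, pixels), "k1" (the pictures are not rectified: a ray, as slopes to the right and down, at radius r is drawn at 1 + k1 r^2 times it, then the intrinsics apply), "R" (3x3) and "t" (3): a world point X has camera coordinates R X + t. Camera axes: x right, y down, z forward; pixel columns grow to the right and rows downward; lengths in m; the calibration is good to about 2 mm. A picture is of the moment at which its call begins: read the wrist's pose just before it. get_calibration takes no time and is no camera call; for the wrist camera it gives the pose at the moment of the call.
A pose or a line that the arm cannot do raises manip.Unreachable and nothing moves.
- manip.sign_off(): hands the job in; it is judged then, once.
Trained networks look in the newest picture that a camera, given by its name, has taken for a name from the list of things; names that differ only in an ending like _2 or _b are one class to them, and where a whole thing is asked for, a point or a joint stands for the part that bears it (a point fixed in the world has none). Each returns a list of dicts, best first, with "confidence" (0 to 1); they miss things now and then, are a little off and sometimes report something else, mostly with a low value. They report only what shows in the picture. A call takes as long as a camera call.
- manip.look_for(camera, name): "at" ([x, y, z] in m, in world coordinates, good to about 4 mm: the middle of the surface that is visible of it).
Readings, each from a call of its own:
- manip.current_time(): time.
- manip.current_qpos(): joint angles.
- manip.current_joint_vel(): joint speeds.
- manip.current_joint_torque(): joint torques, N m.
- manip.current_ee_pos(): TCP position.
- manip.current_tcp_rot(): TCP orientation.
- manip.current_force(): force on the tool from outside, world axes, zero at the start.
- manip.current_ft_torque(): the same for the moment, N m.
- manip.current_grip_width(): opening from 0.0 (shut) to 1.0 (fully open).
- manip.current_grip_force(): force on a finger pad.
Only numpy, scipy, OpenCV 4.12 (cv2) and the standard library are available. Lean on these libraries where they do the work, as an engineer would, in place of code of your own. Each camera call takes 0.05 s, during which the arm holds its last target. There are 200 camera calls.

### The job

The lid of the filter pot is unlocked, its lever lying on top of the rim. Swing the lever clockwise (seen from above) round to the gap in the rim, press it down through the gap against the spring, turn it on clockwise under the lip until it stops, and let it rise into the notch so that the lid stays locked down; pushing on the tread is enough, it need not be gripped. Leave the padlock, clamp, tile and spanner where they lie.

Things in the scene. Friction and masses are not known exactly. Their poses are not given: they have to be found in the camera images.
- pot: Round aluminium filter pot fixed to the bench, 94 mm across (foot flange 120 mm), rim 85 mm high, wall 7 mm thick. Origin on the lid's turning axis at bench level; z up, +x points to the middle of the gap in the rim. A brass nipple sticks out at -x, 74 mm from the axis, 38 mm up. The wall has a bayonet slot: gap, lip, notch (see those points); elsewhere it is whole.
- pot_axis (a point): Point on the lid's turning axis at the height of the rim (85 mm above the bench).
- gap (a point): Middle of the gap, at rim height, in the middle of the wall, 43.5 mm from the axis. The gap is 21 mm wide (-0.245 to +0.245 rad), open at the top and cut down to 56 mm above the bench. Clockwise of it, from 0.245 to 0.615 rad, comes a lip 12 mm thick (underside 73 mm above the bench) with the slot open below it; then the notch.
- notch (a point): Point above the middle of the notch, 0.85 rad clockwise from the gap, 43.5 mm from the axis, at rim height. The notch is a recess 6 mm deep in the lip's underside (ceiling 79 mm above the bench) from 0.615 to 1.085 rad, where the slot ends in a wall.
- tread (a point): Middle of the top of the lever's tread, 100 mm from the axis; x outwards along the lever, z up. Lid up: 97.5 mm above the bench. The black-topped tread is 44 mm along the lever, 60 mm across, with two upright ribs 8 mm thick, 11 mm high, leaving a channel 44 mm wide, open at inner and outer ends, where shut fingertips can press down and push sideways. The lid's bolt stands 10 mm higher.
- lever (a joint): Turn of lid and lever about the pot's vertical axis, rad, clockwise seen from above: 0 = over the gap; starts at -0.9 to -0.4 on the rim; slot's stop 0.92; in the notch 0.78 to 0.92. Slight friction (0.03 N m): stays where left. With the lid up it can pass over gap and lip without locking. The lever's arm, 14 mm wide, 10 mm thick, runs out over the wall and is the bayonet pin.
- plunger (a joint): How far lid and lever are pressed down, m: 0 = up, arm 1.5 mm above the rim; 0.030 = bottomed. Off the gap the rim stops it at 0.0015. Turning under the lip needs at least 0.0235. In the notch the spring holds it against the ceiling at 0.0175. The spring pushes up with about 3 N at the top, 10.5 N at the bottom (net of weight) and lifts the lever when it is let go.
- padlock: Brass padlock, 61x40x17 mm, loose bystander. Origin at the middle of its underside.
- green_clamp: Green G-clamp, 135x95x19 mm, lying flat, loose bystander. Origin at the middle of its underside.
- tile: Broken red-brown tile offcut, 80x104x14 mm, loose bystander. Origin at the middle of its underside.
- spanner: Steel spanner, 36x191x6 mm, loose bystander. Origin at the middle of its underside.

How it is judged:
On the way, in this order (a step that is already met when the one before it is completed fails the run):
1. the lever is pressed down through the gap (value of joint plunger above 0.021 m and value of joint lever between -0.3 and 0.4 rad).
2. pressed down, the lever is turned under the lip to below the notch (value of joint plunger above 0.021 m and value of joint lever above 0.7 rad).
At the end, for the whole second after the job is handed in: The lever, let go and at rest, sits in the notch: turned 0.73 to 0.97 rad clockwise from the gap and risen against the notch's ceiling (lid 14.5 to 20.5 mm down) (value of joint lever between 0.73 and 0.97 rad and value of joint plunger between 0.0145 and 0.0205 m and velocity of joint plunger between -0.01 and 0.01 m/s and velocity of joint lever between -0.05 and 0.05 rad/s); the robot touches nothing.
It fails at once if the padlock is moved more than 30 mm (distance of padlock from where it was at the start of the episode above 0.03 m).
It fails at once if the clamp is moved more than 30 mm (distance of green_clamp from where it was at the start of the episode above 0.03 m).
It fails at once if the tile is moved more than 30 mm (distance of tile from where it was at the start of the episode above 0.03 m).
It fails at once if the spanner is moved more than 30 mm (distance of spanner from where it was at the start of the episode above 0.03 m).
It also fails if it takes over 43 s, if anything falls off the work surface, if the arm or the gripper's body presses on something with over 40 N, if the wrist force passes 120 N, or if a joint passes its speed limit or range.

## Working session

There is one attempt and no reset: what is moved stays moved. The work goes in short steps, each a Python script; the robot and the scene stay as the last script left them, time stands still between calls to the robot, and variables do not carry over. Pictures are saved under pics/ and viewed, at most 10 in all, crops included, and the job is handed in when it is done.

```bash
mkdir -p pics; python3 - <<'E'
from bench import manip
import cv2,numpy as np
P=[]
for c in("scene","top"):
    p,d=manip.grab_frame(c); P.append(p[:,:,::-1])
    for n in("pot","tread","pot_axis","gap","notch","lever","padlock","green_clamp","tile","spanner"):
        try: print(c,n,[(np.round(r["at"],3).tolist(),round(r["confidence"],2)) for r in manip.look_for(c,n)[:2]])
        except Exception as e: print(c,n,e)
cv2.imwrite("pics/a.png",P[0]);cv2.imwrite("pics/b.png",P[1]); print(manip.current_time())
print(manip.get_calibration("top"))
E
```

```text
scene pot [([0.498, -0.188, 0.089], 0.98)]
scene tread [([0.487, -0.19, 0.098], 0.59)]
scene pot_axis []
scene gap [([0.497, -0.188, 0.093], 0.78), ([0.372, 0.038, 0.02], 0.17)]
scene notch [([0.496, -0.193, 0.09], 0.95)]
scene lever [([0.485, -0.186, 0.095], 0.62)]
scene padlock [([0.375, 0.036, 0.018], 0.84)]
scene green_clamp [([0.41, -0.323, 0.018], 0.66), ([0.49, -0.187, 0.097], 0.44)]
scene tile [([0.598, -0.316, 0.021], 0.94)]
scene spanner [([0.67, 0.05, 0.012], 0.8)]
top pot [([0.382, 0.044, 0.023], 0.67), ([0.502, -0.166, 0.099], 0.65)]
top tread [([0.501, -0.176, 0.098], 0.75)]
top pot_axis [([0.502, -0.164, 0.098], 0.6)]
top gap [([0.502, -0.163, 0.095], 0.93), ([0.673, 0.067, 0.006], 0.35)]
top notch [([0.507, -0.161, 0.1], 0.67)]
top lever [([0.503, -0.175, 0.097], 0.89)]
top padlock [([0.382, 0.045, 0.02], 0.68)]
top green_clamp [([0.412, -0.313, 0.018], 0.74), ([0.505, -0.165, 0.097], 0.18)]
top tile [([0.608, -0.308, 0.015], 0.6)]
top spanner [([0.676, 0.065, 0.002], 0.93)]
1.1
{'camera_matrix': array([[458.20264957,   0.        , 252.66721055],
       [  0.        , 458.20264957, 190.43555202],
       [  0.        ,   0.        ,   1.        ]]), 'k1': -0.03884058410793483, 'R': array([[-0.01002355, -0.99961865,  0.02573116],
       [-0.98389854,  0.00526728, -0.17865025],
       [ 0.17844659, -0.02710756, -0.98357613]]), 't': array([-0.14229576,  0.5226791 ,  1.0444464 ])}
```

View pics/a.png

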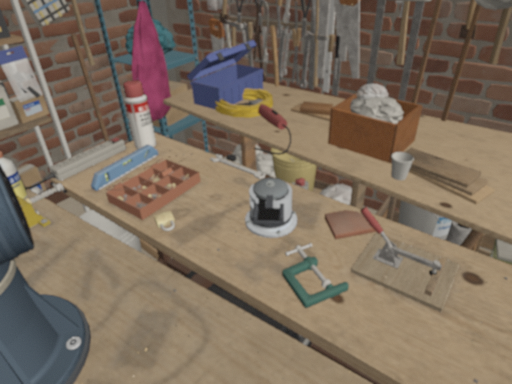

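View pics/b.png

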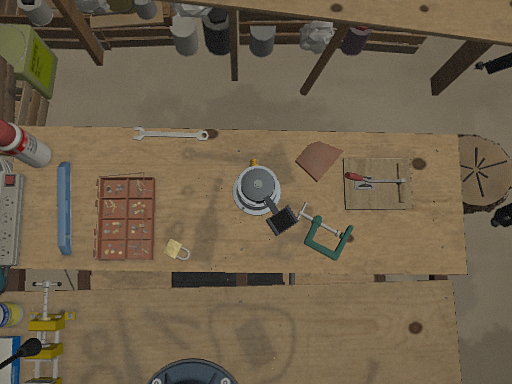

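```bash
cat > h.py <<'E'
from bench import manip
import cv2,numpy as np
def cloud(c):
    k=manip.get_calibration(c); p,d=manip.grab_frame(c)
    v,u=np.mgrid[:384,:512].astype(float)
    K=k["camera_matrix"]
    n=cv2.undistortPoints(np.stack([u.ravel(),v.ravel()],1)[:,None],K,np.array([k["k1"],0,0,0.]))[:,0]
    X=np.c_[n,np.ones(len(n))]*d.reshape(-1,1)
    W=(X-k["t"])@k["R"]; W[d.ravel()==0]=np.nan
    return p,W.reshape(384,512,3)
def down(a): # tool x axis along world angle a, pointing down
    x=np.array([np.cos(a),np.sin(a),0]);z=np.array([0,0,-1.]);return np.c_[x,np.cross(z,x),z]
E
python3 - <<'E'
from h import *
p,W=cloud("top")
for (v,u) in((161,253),(187,258),(219,283),(205,270)): print(u,v,W[v,u].round(4))
near=np.hypot(W[...,0]-.5,W[...,1]+.17)<.17
hi=near&(W[...,2]>.083)&(W[...,2]<.115)
print(hi.sum())
blk=hi&(p.max(2)<75); print("black",blk.sum(),W[blk].mean(0).round(4))
manip.set_gripper(0.0)
for a in (0,np.pi/2,np.pi,-np.pi/2):
    print(a,manip.inverse_kinematics([.42,-.17,.35],down(a)))
manip.move_ptp([.40,-.19,.33],down(manip and np.pi/2 if False else np.arctan2(*manip.current_tcp_rot()[[1,0],0])))
q,W=cloud("wrist");cv2.imwrite("pics/c.png",q[:,:,::-1]);np.savez("w.npz",p=q,W=W)
print(manip.current_tcp_rot().round(2),manip.current_ee_pos(),manip.current_time(),manip.get_calibration("wrist")["t"])
E
```

```text
253 161 [ 0.594  -0.1479  0.0479]
258 187 [ 0.5201 -0.1571  0.1002]
283 219 [ 0.4467 -0.2127  0.0992]
270 205 [ 0.4791 -0.184   0.0964]
1785
black 656 [ 0.4546 -0.2005  0.0991]
0 [-4.87411974e-01  6.30798148e-02  1.71548049e+00 -4.44089210e-16
  1.36303235e+00  1.08338435e+00]
1.5707963267948966 [-4.87411974e-01  6.30798148e-02  1.71548049e+00 -4.44089210e-16
  1.36303235e+00 -4.87411974e-01]
3.141592653589793 [-4.87411974e-01  6.30798148e-02  1.71548049e+00 -4.44089210e-16
  1.36303235e+00 -2.05820830e+00]
-1.5707963267948966 [-4.87411974e-01  6.30798148e-02  1.71548049e+00 -4.44089210e-16
  1.36303235e+00  2.65418068e+00]
[[-0.97  0.24 -0.  ]
 [ 0.24  0.97  0.  ]
 [ 0.    0.   -1.  ]] [ 0.40021506 -0.18957796  0.32993453] 4.7083 [ 0.08853529 -0.48235948  0.34323431]
```

View pics/c.png

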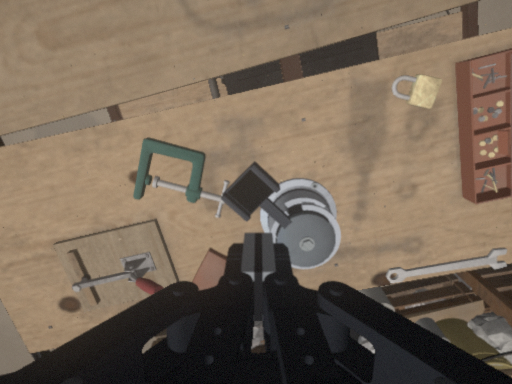

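```bash
python3 - <<'E'
from h import *
f=np.load("w.npz");p,W=f["p"],f["W"]
def fit(P):
    s=np.linalg.lstsq(np.c_[2*P,np.ones(len(P))],(P**2).sum(1),rcond=None)[0];return s[:2],np.sqrt(s[2]+s[:2]@s[:2])
def go(p,W,n):
    near=np.hypot(W[...,0]-.5,W[...,1]+.17)<.17
    z=W[...,2]
    blk=near&(z>.09)&(z<.102)&(p.max(2)<60)
    (c,s,a)=cv2.minAreaRect((W[blk][:,:2]*1e4).astype(np.float32)); print(n,"black",blk.sum(),np.array(c)/1e4,s,a,np.median(W[blk],0).round(4))
    rim=near&(z>.081)&(z<.089); print("rim",rim.sum())
    for lo,hi in((.004,.014),(.08,.0885),(.089,.096),(.096,.104),(.104,.112)):
        m=near&(z>lo)&(z<hi)&(np.hypot(W[...,0]-.515,W[...,1]+.155)<.065)&(p.min(2)>70)
        if m.sum()>20:
            q=W[m][:,:2]; h=cv2.minEnclosingCircle((q*1e4).astype(np.float32)); print(lo,m.sum(),q.mean(0).round(4),np.array(h[0])/1e4,h[1]/1e4)
    m=near&(z>.02)&(z<.06)&(p[...,0].astype(int)-p[...,2]>50); print("brass",m.sum(),W[m].mean(0) if m.any() else 0)
go(p,W,"wrist")
print("bolt",W[244,306].round(4))
p,W=cloud("top"); go(p,W,"top")
c=cv2.resize(p[145:240,210:310][:,:,::-1],(600,570),interpolation=cv2.INTER_CUBIC);cv2.imwrite("pics/d.png",c)
E
```

```text
wrist black 1036 [ 0.46764741 -0.18598394] (1159.677490234375, 546.6436767578125) 36.60236358642578 [ 0.4426 -0.2104  0.0976]
rim 624
0.004 854 [ 0.4945 -0.1489] [ 0.52619004 -0.15635015] 0.06050404052734375
0.08 621 [ 0.5186 -0.1419] [ 0.51951592 -0.15972327] 0.055729296875
0.089 268 [ 0.5082 -0.1574] [ 0.5121873 -0.1655473] 0.05583138427734375
0.096 2247 [ 0.519  -0.1579] [ 0.51088447 -0.16485371] 0.05592869262695312
0.104 112 [ 0.5249 -0.1565] [ 0.52455254 -0.15712791] 0.009206720733642579
brass 0 0
bolt [ 0.5234 -0.1577  0.1085]
top black 1 [ 0.5150354  -0.12071421] (0.0, 0.0) 0.0 [ 0.515  -0.1207  0.0912]
rim 131
0.004 108 [ 0.5233 -0.1051] [ 0.52646855 -0.11112739] 0.03603099060058594
0.08 128 [ 0.5435 -0.1256] [ 0.53573789 -0.14059951] 0.042595559692382816
0.089 54 [ 0.5422 -0.13  ] [ 0.53773442 -0.13925193] 0.032241851806640624
0.096 141 [ 0.54   -0.1355] [ 0.53818623 -0.14261772] 0.03067049560546875
brass 45 [ 0.59134064 -0.15198944  0.04496051]
```

View pics/d.png

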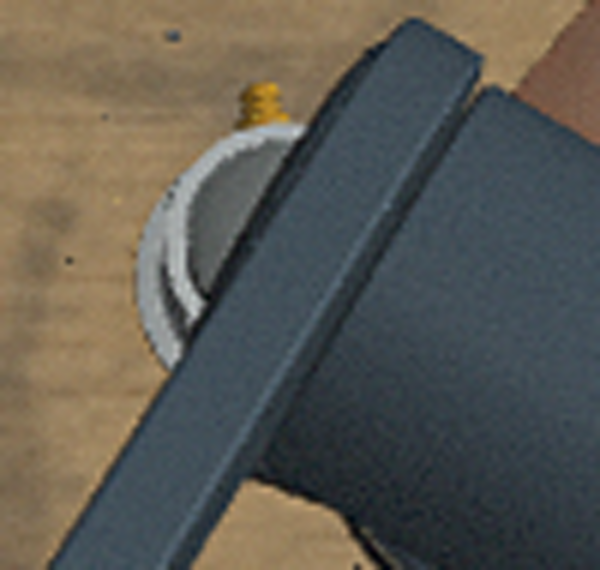

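```bash
python3 - <<'E'
from h import *
f=np.load("w.npz");p,W=f["p"],f["W"]
ax=np.array([.5248,-.1567])
r=np.hypot(*(W[...,:2]-ax).transpose(2,0,1)); th=np.arctan2(W[...,1]-ax[1],W[...,0]-ax[0])
# clockwise angle from -x world
cw=-( (th-np.pi+np.pi)%(2*np.pi)-np.pi)
for b in np.arange(-1.6,2.2,.05):
    m=(r>.0415)&(r<.0455)&(abs(cw-b)<.025)
    print(round(b,2),m.sum(),np.percentile(W[m][:,2],[10,50,90]).round(3) if m.any() else "")
m=(r>.085)&(r<.115)&(abs(W[...,2]-.0975)<.002)&(p.max(2)<75)
print("tread r,cw",r[m].mean(),np.median(cw[m]),W[m].mean(0))
c=cv2.resize(p[165:280,215:350][:,:,::-1],(675,575),interpolation=cv2.INTER_CUBIC);cv2.imwrite("pics/e.png",c)
E
```

```text
-1.6 0 
-1.55 1 [0.085 0.085 0.085]
-1.5 0 
-1.45 3 [0.084 0.084 0.086]
-1.4 2 [0.085 0.085 0.085]
-1.35 2 [0.085 0.085 0.086]
-1.3 4 [0.085 0.085 0.085]
-1.25 3 [0.084 0.085 0.086]
-1.2 4 [0.084 0.085 0.085]
-1.15 3 [0.084 0.085 0.085]
-1.1 3 [0.085 0.085 0.085]
-1.05 6 [0.085 0.085 0.087]
-1.0 4 [0.085 0.085 0.085]
-0.95 5 [0.085 0.086 0.086]
-0.9 5 [0.085 0.085 0.086]
-0.85 5 [0.084 0.085 0.085]
-0.8 1 [0.085 0.085 0.085]
-0.75 1 [0.096 0.096 0.096]
-0.7 4 [0.097 0.097 0.098]
-0.65 6 [0.096 0.096 0.097]
-0.6 5 [0.096 0.096 0.097]
-0.55 5 [0.096 0.097 0.097]
-0.5 6 [0.06  0.096 0.097]
-0.45 10 [0.035 0.09  0.098]
-0.4 15 [0.066 0.084 0.092]
-0.35 7 [0.053 0.056 0.064]
-0.3 7 [0.032 0.057 0.057]
-0.25 9 [0.038 0.055 0.057]
-0.2 9 [0.034 0.053 0.057]
-0.15 6 [0.042 0.057 0.057]
-0.1 8 [0.032 0.056 0.057]
-0.05 5 [0.028 0.055 0.057]
0.0 11 [0.038 0.055 0.057]
0.05 7 [0.038 0.056 0.056]
0.1 11 [0.049 0.056 0.078]
0.15 11 [0.051 0.057 0.086]
0.2 15 [0.047 0.075 0.085]
0.25 12 [0.037 0.056 0.086]
0.3 11 [0.056 0.057 0.086]
0.35 15 [0.048 0.057 0.086]
0.4 11 [0.05  0.057 0.085]
0.45 13 [0
[... 314 characters left out ...]
]
1.05 6 [0.085 0.085 0.085]
1.1 6 [0.084 0.085 0.086]
1.15 4 [0.086 0.086 0.087]
1.2 4 [0.085 0.085 0.086]
1.25 6 [0.084 0.085 0.087]
1.3 4 [0.086 0.086 0.086]
1.35 6 [0.084 0.085 0.087]
1.4 4 [0.085 0.085 0.086]
1.45 4 [0.085 0.086 0.086]
1.5 6 [0.085 0.085 0.086]
1.55 4 [0.085 0.085 0.086]
1.6 4 [0.085 0.085 0.086]
1.65 5 [0.084 0.085 0.085]
1.7 3 [0.085 0.085 0.085]
1.75 6 [0.084 0.085 0.085]
1.8 4 [0.085 0.086 0.086]
1.85 5 [0.085 0.085 0.086]
1.9 5 [0.085 0.086 0.086]
1.95 3 [0.084 0.084 0.085]
2.0 2 [0.086 0.086 0.086]
2.05 4 [0.085 0.085 0.085]
2.1 4 [0.085 0.085 0.087]
2.15 3 [0.085 0.086 0.087]
tread r,cw 0.10005066810601528 -0.5723236538036751 [ 0.44154057 -0.21068586  0.09755347]
```

View pics/e.png

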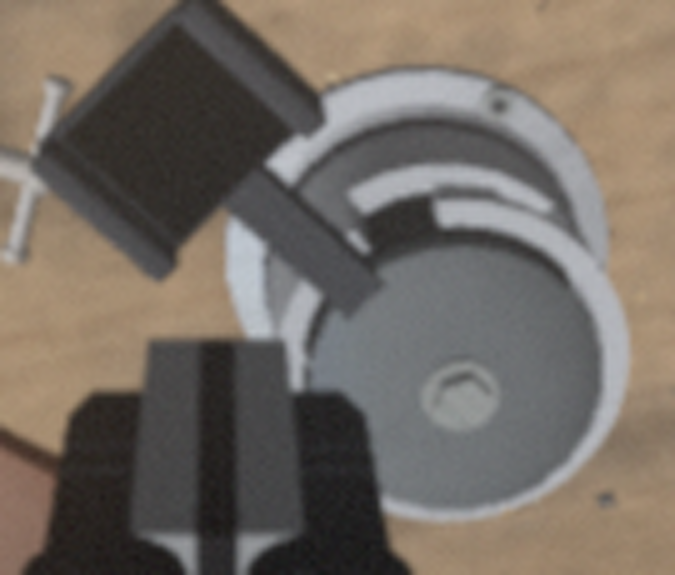

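```bash
python3 - <<'E'
from h import *
f=np.load("w.npz");p,W=f["p"],f["W"]
ax=np.array([.5248,-.1567])
r=np.hypot(*(W[...,:2]-ax).transpose(2,0,1)); th=np.arctan2(W[...,1]-ax[1],W[...,0]-ax[0])
cw=-(th%(2*np.pi)-np.pi)
hi=(abs(W[...,2]-.085)<.002)&(r>.039)&(r<.048)
fl=(abs(W[...,2]-.0565)<.0015)&(r>.037)&(r<.05)
m=hi&(cw>-.2); print("lip start",np.sort(cw[m])[:12].round(3), np.sort(r[hi])[[20,-20]])
m=hi&(cw<0)&(cw>-.6); print("gap start rim",np.sort(cw[m])[-10:].round(3))
m=fl&(abs(cw)<1.4); s=np.sort(cw[m]);print("floor",s[:8].round(3),s[-12:].round(3))
# circle check of outer rim
P=W[hi][:,:2]; s=np.linalg.lstsq(np.c_[2*P,np.ones(len(P))],(P**2).sum(1),rcond=None)[0]; print(s[:2],np.sqrt(s[2]+s[:2]@s[:2]))
E
```

```text
lip start [0.117 0.12  0.122 0.127 0.131 0.136 0.154 0.154 0.154 0.155 0.16  0.162] [0.04022034 0.04757037]
gap start rim [-0.429 -0.425 -0.418 -0.409 -0.407 -0.402 -0.391 -0.383 -0.378 -0.378]
floor [-1.179 -1.05  -0.975 -0.546 -0.506 -0.465 -0.435 -0.393] [0.959 0.965 0.987 0.992 1.002 1.007 1.007 1.086 1.122 1.332 1.355 1.381]
[ 0.52655939 -0.1563009 ] 0.044452128125531995
```

```bash
cat >> h.py <<'E'
AX=np.array([.5253,-.1565])
def go(c,z,r=.100,ptp=False,off=0.,v=.08):
    """TCP over lever at raw cw angle c, off = m clockwise along the tangent"""
    th=np.pi-c; rad=np.array([np.cos(th),np.sin(th)]); t=np.array([np.sin(th),-np.cos(th)])
    pos=[*(AX+r*rad+off*t),z]; R=down(th-np.pi/2)
    manip.move_ptp(pos,R) if ptp else manip.move_l(pos,R,max_speed=v)
def st(s=""): print(s,manip.current_time(),manip.current_ee_pos().round(4),manip.current_force().round(2))
E
python3 - <<'E'
from h import *
go(-.572,.16,ptp=True); st()
go(-.572,.0995,v=.1); st("in")
go(-.572,.0995,off=.010,v=.05); st("side")
for c in (-.42,-.27,-.115): go(c,.0995,off=.011); st(c)
p,W=cloud("wrist");cv2.imwrite("pics/f.png",p[:,:,::-1]);np.savez("w2.npz",p=p,W=W)
E
```

```text
5.5167 [ 0.4416 -0.2107  0.1607] [ 1.04 -0.72  0.44]
in 6.275 [ 0.4416 -0.2108  0.1001] [ 0.46 -0.03  0.94]
side 6.625 [ 0.4358 -0.202   0.0998] [-0.84 -0.13 -0.13]
-0.42 6.975 [ 0.4298 -0.1874  0.0997] [ 0.15 -0.86 -0.19]
-0.27 7.3167 [ 0.4263 -0.173   0.0996] [ 0.18 -0.37  0.26]
-0.115 7.6583 [ 0.425  -0.1575  0.0996] [-0.39  0.26  0.63]
```

View pics/f.png

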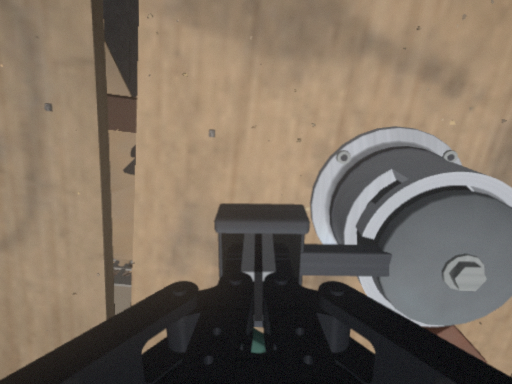

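```bash
python3 - <<'E'
from h import *
f=np.load("w2.npz");p,W=f["p"],f["W"];z=W[...,2]
m=(z>.104)&(z<.112)&(np.hypot(W[...,0]-.525,W[...,1]+.157)<.02); b=W[m].mean(0); print("bolt",b,m.sum())
for ax in (AX,b[:2]):
    d=W[...,:2]-ax; r=np.hypot(d[...,0],d[...,1]); cw=-(np.arctan2(d[...,1],d[...,0])%(2*np.pi)-np.pi)
    m=(abs(z-.0955)<.004)&(r>.048)&(r<.076)&(abs(cw)<.5); print("arm",m.sum(),np.percentile(cw[m],[2,50,98]),np.median(z[m]))
    hi=(abs(z-.085)<.002)&(r>.039)&(r<.048)
    s=np.sort(cw[hi&(cw>-.5)&(cw<1)]); print("rim",s[:15].round(3)); s=np.sort(cw[hi&(cw<-.2)]); print(s[-8:].round(3))
    for bb in np.arange(-.6,.5,.05):
        q=(r>.0415)&(r<.0455)&(abs(cw-bb)<.025); print(round(bb,2),q.sum(),np.percentile(z[q],[10,50,90]).round(3) if q.any() else "",end=";")
E
```

```text
bolt [ 0.5250476  -0.15564666  0.10745038] 787
arm 1553 [-0.21431394 -0.07909662  0.02465999] 0.09676816324894176
rim [-0.5   -0.499 -0.498 -0.496 -0.496 -0.495 -0.494 -0.493 -0.493 -0.492
 -0.492 -0.492 -0.491 -0.49  -0.489]
[-0.439 -0.437 -0.436 -0.432 -0.428 -0.424 -0.424 -0.411]
-0.6 27 [0.085 0.085 0.086];-0.55 24 [0.085 0.085 0.086];-0.5 29 [0.033 0.085 0.086];-0.45 19 [0.035 0.085 0.086];-0.4 7 [0.029 0.036 0.086];-0.35 6 [0.034 0.052 0.056];-0.3 29 [0.038 0.056 0.057];-0.25 67 [0.035 0.056 0.097];-0.2 66 [0.038 0.057 0.097];-0.15 54 [0.055 0.095 0.097];-0.1 56 [0.055 0.096 0.097];-0.05 67 [0.032 0.056 0.097];0.0 78 [0.034 0.057 0.097];0.05 114 [0.051 0.091 0.096];0.1 31 [0.037 0.056 0.057];0.15 72 [0.036 0.056 0.086];0.2 71 [0.034 0.057 0.086];0.25 70 [0.034 0.057 0.086];0.3 62 [0.043 0.057 0.086];0.35 64 [0.054 0.058 0.086];0.4 61 [0.041 0.058 0.086];0.45 67 [0.04  0.057 0.086];arm 1549 [-0.23096979 -0.09421627  0.00652472] 0.09676291694602547
rim [-0.498 -0.494 -0.49  -0.49  -0.487 -0.487 -0.485 -0.484 -0.482 -0.481
 -0.48  -0.478 -0.478 -0.476 -0.475]
[-0.458 -0.456 -0.455 -0.451 -0.447 -0.444 -0.443 -0.431]
-0.6 25 [0.085 0.085 0.086];-0.55 19 [0.085 0.085 0.086];-0.5 29 [0.085 0.085 0.086];-0.45 7 [0.066 0.086 0.086];-0.4 0 ;-0.35 16 [0.044 0.056 0.057];-0.3 47 [0.036 0.056 0.096];-0.25 70 [0.036 0.057 0.097];-0.2 73 [0.037 0.057 0.097];-0.15 60 [0.05  0.057 0.097];-0.1 67 [0.03  0.056 0.097];-0.05 89 [0.034 0.056 0.097];0.0 129 [0.034 0.057 0.097];0.05 92 [0.034 0.056 0.094];0.1 81 [0.03  0.053 0.085];0.15 111 [0.031 0.056 0.086];0.2 117 [0.031 0.056 0.086];0.25 128 [0.032 0.056 0.086];0.3 112 [0.032 0.056 0.086];0.35 115 [0.032 0.055 0.085];0.4 126 [0.031 0.056 0.085];0.45 125 [0.031 0.056 0.085];
```

```bash
python3 - <<'E'
from h import *
go(-.115,.0970,off=.010,v=.05); st()
go(-.135,.0955,off=.009,v=.05); st()
go(-.135,.0925,off=.009,v=.03); st()
if manip.current_force()[2]<9:
    go(-.135,.080,off=.009,v=.03); st()
    if manip.current_force()[2]<14: go(-.135,.0695,off=.009,v=.03); manip.dwell(.2); st()
E
```

```text
7.9583 [ 0.4248 -0.1584  0.0968] [0.   0.   0.02]
 8.2083 [ 0.4249 -0.1612  0.0956] [-1.36 -0.07  4.48]
 8.4583 [ 0.425  -0.1611  0.0925] [-2.45 -0.82  3.99]
 9.025 [ 0.425  -0.161   0.0801] [-3.2  -0.01  7.19]
 9.725 [ 0.4249 -0.1611  0.0698] [-3.41 -0.86 10.14]
```

```bash
python3 - <<'E'
from h import *
for c in (0,.15,.3,.45,.57,.66,.72,.76,.79):
    go(c,.0690,off=.011,v=.06); st(c)
    f=manip.current_force(); 
    if np.hypot(*f[:2])>15: break
E
```

```text
0 10.1333 [ 0.4254 -0.1453  0.0694] [-3.5   0.82 10.25]
0.15 10.5333 [ 0.4281 -0.1304  0.0693] [-2.78  0.45  9.47]
0.3 10.9333 [ 0.4331 -0.116   0.0693] [-3.15  1.32  9.38]
0.45 11.3333 [ 0.4401 -0.1026  0.0693] [-3.74  1.5  10.27]
0.57 11.6833 [ 0.447  -0.0927  0.0692] [-2.5   2.26  9.35]
0.66 11.9833 [ 0.453  -0.0859  0.0692] [-3.32  3.   10.06]
0.72 12.2333 [ 0.4573 -0.0817  0.0692] [-3.54  2.88  9.96]
0.76 12.4833 [ 0.4602 -0.0791  0.0692] [-3.51  3.51  9.35]
0.79 12.7333 [ 0.4622 -0.0775  0.0691] [-5.59 -0.76 10.3 ]
```

```bash
python3 - <<'E'
from h import *
go(.75,.0692,off=.011,v=.04); st()
go(.75,.0800,off=.010,v=.03); st()
go(.75,.0830,off=.007,v=.03); st("off")
go(.75,.20,off=.007,v=.12)
p,W=cloud("wrist");cv2.imwrite("pics/g.png",p[:,:,::-1]);z=W[...,2]
d=W[...,:2]-AX; r=np.hypot(d[...,0],d[...,1]); cw=-(np.arctan2(d[...,1],d[...,0])%(2*np.pi)-np.pi)
m=(z>.065)&(z<.083)&(r>.05)&(r<.125); print(m.sum(),np.median(cw[m]),np.median(z[m]))
m&=(r<.076);print("arm",m.sum(),np.median(cw[m]),np.median(z[m]))
st()
E
```

```text
12.9833 [ 0.4594 -0.08    0.0695] [-2.96  3.32 10.66]
 13.4917 [ 0.4589 -0.081   0.0798] [ 0.8   0.31 -0.43]
off 13.7833 [ 0.4569 -0.0833  0.083 ] [ 0.67 -0.87 -0.02]
3155 0.7727327141440021 0.07992009149621566
arm 545 0.7880657909222464 0.07926113213101536
 14.9583 [ 0.4566 -0.0831  0.1993] [0.2  0.32 0.45]
```

View pics/g.png

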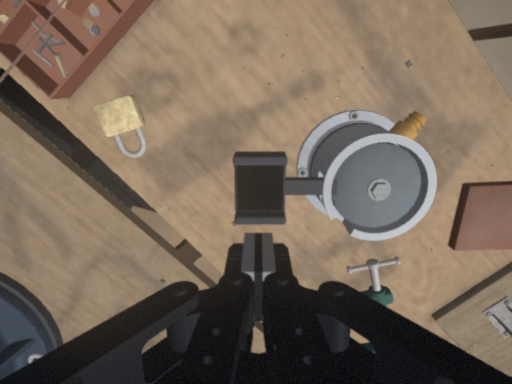

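The picture shows the lever arm (305,186) under the rim, the gap empty at (340,228). The tread is 80 mm up, so the plunger is 17.5 mm down, and the gripper is clear.

```bash
python3 -c "
from bench import manip
print(manip.sign_off())"
```

```text
the job is handed in; nothing more can be done
None
```

The lid is locked and the job is handed in: the lever sits in the notch about 0.9 rad past the gap with the lid 17.5 mm down, the gripper was clear of everything, and the arm never came near the padlock, clamp, tile or spanner.

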